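Spread the heaped discs in the drawer and shut it

ROBOT

A 7-joint arm with a two-finger parallel gripper is mounted at the origin on a cart in front of the work surface, level with it; the furniture and walls round the work are solid. World frame = base frame: x ahead of the robot, y to its left, z up, the work surface at z = 0. Lengths are in m, angles in rad, forces in N, time in s.
With the tool pointing down it reaches from about 0.425 to 0.925 m from the base axis. Payload 6.8 kg.
Tool frame: the origin (TCP) lies on the centre line of the jaws, within the pads' length; the fingertips stand 14 mm ahead of it and the grasp point (between the pads) lies 5 mm behind it (r.nose_length is the distance from the TCP to the fingertips, in m); z points along the fingers, y is the direction in which the jaws open and shut (so a half turn about z gives the same grasp; the last joint's range is limited). The gripper opens to 85 mm and grips with 20 to 120 N. Pads are 22 mm wide; open, the fingers measure 114 mm over their backs; the gripper's body (76 mm by 85 mm) begins 54 mm behind the grasp point. The pads swing forward as they close: fully open they stand 13 mm farther back than shut.
Start: joints at [-1.228, 0.477, 0.022, 1.555, -0.011, 1.109, -0.083], TCP at [0.294, 0.608, 0.245] pointing down, gripper open.
Joint ranges: [-2.96, 2.96], [-0.34, 2.1], [-1.41, 1.46], [0.24, 2.44], [-1.37, 4.51], [0.17, 1.92], [-2.96, 2.96]. Speed limits (rad/s): [2.39, 2.39, 3.14, 3.14, 3.14, 3.14, 3.14].

INTERFACE

Orientations are given as a rotation vector (axis times angle).
In Python, from bench import r, imaging, look_for, outline_of gives the robot as it stands. The module is installed in compiled form; this text tells all that it offers.
- The arm moves only by the tool carry_out, never from a script. Its arguments are lists of equal length, an entry for each row: "offset": the shift along the tool's x, y, z as a fraction of full scale, a list of three; "turn": the turn, a rotation vector about the tool's x, y, z as a fraction of full scale, a list of three. A call has 1 to 8 rows; each row is the pose to reach, as a shift and turn from the pose commanded when the call began, along the tool's axes at that moment; what a row does not reach only later rows make up. Full scale, the value 1, is 0.5 m for a shift and 1.5 rad for a turn. A row lasts 1/10 s, in which the tool goes at most 50 mm and 8.59 degrees, less where a joint would pass 70% of its speed; a pose out of reach is approached as far as the arm can. A call with a number of a shift or a turn outside -1 to 1 is refused whole. A call with a gripper value outside its range is refused whole. "hand" is the closure, from 0 (fully open) to 1 (shut), set as the call begins (left out, the last holds). The fingers move at their own pace and stop on an object; "force" is the grip in N (left out, the last holds). Time passes only in rows, so rows that repeat a pose let the fingers close. It gives the time, the measured TCP pose, the force and the opening at its end, in the units of the state.
- r.get_obs(): the state, without advancing time (a new reading comes with each control period).
- imaging.grab_frame(name): name is "side" or "top" or "wrist"; returns a dict with "pixels" (400x640x3 uint8, red, green, blue), "fx", "fy", "cx", "cy" (pixels), "R" (3x3) and "t" (3): a world point X has camera coordinates R X + t. Camera axes: x right, y down, z forward; pixel columns grow to the right and rows downward; lengths in m; the calibration is good to about 2 mm. A picture is of the moment at which its call begins. There is no depth.
- r.hand_in(): hands the job in, once; it reports no verdict.
Trained networks look in the newest picture that a camera, given by its name, has taken for a name from the list of things; names that differ only in an ending like _2 or _b are one class to them, and where a whole thing is asked for, a point or a joint stands for the part that bears it (a point fixed in the world has none). Each returns a list of dicts, best first, with "score" (0 to 1); they miss things now and then, are a little off and sometimes report something else, mostly with a low value. They report only what shows in the picture. A call takes as long as a camera call. They do not tell look-alikes from the thing itself.
- look_for(query, camera): "xyz" ([x, y, z] in m, in the coordinates of the camera as it stood for that picture, good to about 4 mm: the middle of the surface that is visible of it).
- outline_of(query, camera): "region" (400x640 bool, what is visible of it).
The state is a dict: "clock": time; "joints": joint angles; "qvel": joint speeds; "tau": joint torques, N m; "tcp_pos": TCP position; "orientation": TCP orientation; "contact_force": force on the tool from outside, world axes, zero at the start; "moment": the same for the moment, N m; "grip_width": finger opening in m.
Only numpy, scipy, OpenCV 4.12 (cv2) and the standard library are available. Lean on these libraries where they do the work, as an engineer would, in place of code of your own. Each camera call takes 0.05 s, during which the arm holds its last target. There are 200 camera calls.

TASK

The four steel discs lie in a heap in the open drawer, too high for the drawer to shut. Push or slide them apart without picking them up, until they lie flat in one even layer, one disc in each quarter of the drawer floor (thin lines mark the quarters) with at least 5 mm clear between any two, and then push the drawer gently fully shut so that they stay like that. Leave the loupe, the tape roll and the dropper bottle where they stand.

Things in the scene. Friction and masses are not known exactly. Their poses are not given: they have to be found in the camera images.
- disc_1: one of four identical plain polished steel discs, 65 mm diameter, 14 mm thick, 0.3 to 0.45 kg; slides easily on the drawer floor and the others (friction about 0.25), fingertips grip it better; origin at the centre of its underside, z up along its axis; at the start on top of the other three
- disc_2: one of four identical plain polished steel discs, 65 mm diameter, 14 mm thick, 0.3 to 0.45 kg; slides easily on the drawer floor and the others (friction about 0.25), fingertips grip it better; origin at the centre of its underside, z up along its axis; at the start on the drawer floor under disc_1, one of three close together in a triangle
- disc_3: one of four identical plain polished steel discs, 65 mm diameter, 14 mm thick, 0.3 to 0.45 kg; slides easily on the drawer floor and the others (friction about 0.25), fingertips grip it better; origin at the centre of its underside, z up along its axis; at the start on the drawer floor under disc_1, one of three close together in a triangle
- disc_4: one of four identical plain polished steel discs, 65 mm diameter, 14 mm thick, 0.3 to 0.45 kg; slides easily on the drawer floor and the others (friction about 0.25), fingertips grip it better; origin at the centre of its underside, z up along its axis; at the start on the drawer floor under disc_1, one of three close together in a triangle
- cabinet: flat grey one-drawer cabinet, fixed to the bench, 184 mm deep (its x), 332 mm wide (its y), 58 mm high; origin at the centre of its underside, x axis pointing to its back; its front face (where the drawer comes out) is at x = -92 mm. The clear height between drawer floor and the cabinet's roof is 26 mm: one layer of discs passes, two do not
- drawer (a joint): how far the drawer is pulled out, in m: 0 is fully shut, 0.17 fully open (the start is 0.162 to 0.168). It slides along the cabinet's x axis, moves only against about 10 N of friction and stays where it is left
- drawer_mid (a point): the middle of the drawer's inner floor (on the floor's surface, 14 mm above the bench), where the two thin quarter lines cross; axes as the cabinet's: x towards the cabinet's back, y to the left as seen from the robot. The inside measures 170 mm along x and 290 mm along y, so each quarter is 85 x 145 mm; the side and back walls are 8 mm thick and stand 22 mm above the floor, the front panel stands 44 mm above it
- drawer_front (a point): the middle of the outer face of the drawer's front panel, 24 mm above the bench; axes as the cabinet's. The panel is 332 mm wide and 12 mm thick, from 6 mm to 58 mm above the bench; a thin pull lip 100 mm wide, 49 to 55 mm above the bench, stands out 11 mm from its middle. Pushing here towards +x shuts the drawer
- loupe: black and clear stand loupe, 41 mm diameter, 36 mm high, loose; origin at the centre of its underside; to be left alone
- tape_roll: roll of brown tape lying flat, 92 mm diameter, 48 mm high, loose; origin at the centre of its underside; to be left alone
- oil_dropper: small brown dropper bottle with a black top, 33 mm diameter, 102 mm high, loose; origin at the centre of its underside; to be left alone
Not all that is in view belongs to the job. Leave any orange look-alike of the disc_2 alone.

How it is judged:
By the outcome, as a careful person would: the job done as asked, in the order asked, and still so for the second after the job is handed in, with the robot touching nothing.
It also fails if it takes over 72 s, if anything falls off the work surface, if the arm or the gripper's body presses on something with over 40 N, if the wrist force passes 120 N, or if a joint passes its speed limit or range.

## Working session

There is one attempt and no reset: what is moved stays moved. The work goes in short steps, Python scripts to look and compute and a tool call to move; the robot and the scene stay as the last step left them, time stands still between calls to the robot, and variables do not carry over. Pictures are saved under pics/ and viewed, about 8 in all and at most 12, crops included, and the job is handed in when it is done.

Besides the shell and the picture viewer there is one more tool, called by a JSON object that holds its "api" and its "payload", one argument or row to a line. carry_out: Moves the arm, as the interface text tells. Shift numbers are shares of 0.5 m and turn numbers shares of 1.5 rad, none past 1 either way. Its arguments: {"type":"object","properties":{"offset":{"type":"array","items":{"type":"array","items":{"type":"number","minimum":-1,"maximum":1}}},"turn":{"type":"array","items":{"type":"array","items":{"type":"number","minimum":-1,"maximum":1}}},"hand":{"type":"number"},"force":{"type":"number"}},"required":["offset","turn"]}

```bash
mkdir -p pics; cat > h.py <<'E'
from bench import r, imaging, look_for, outline_of
import numpy as np, cv2
from scipy.spatial.transform import Rotation as Ro
def grab(n,f=None,crop=None,s=1):
    d=imaging.grab_frame(n)
    if f:
        p=d["pixels"][:,:,::-1]
        if crop: p=p[crop[1]:crop[3],crop[0]:crop[2]]
        cv2.imwrite("pics/"+f,cv2.resize(p,None,fx=s,fy=s,interpolation=cv2.INTER_CUBIC))
    return d
def ray(d,u,v,z):
    c=np.linalg.inv(d["R"]); o=-c@d["t"]; w=c@np.array([(u-d["cx"])/d["fx"],(v-d["cy"])/d["fy"],1])
    return o+w*(z-o[2])/w[2]
def proj(d,X):
    c=d["R"]@np.asarray(X)+d["t"]; return np.array([d["fx"]*c[0]/c[2]+d["cx"],d["fy"]*c[1]/c[2]+d["cy"]])
def world(d,c): return d["R"].T@(np.array(c)-d["t"])
E
python3 - <<'E'
from h import *
np.set_printoptions(precision=4,suppress=True)
o=r.get_obs(); print({k:o[k] for k in("clock","tcp_pos","orientation","contact_force","grip_width")},r.nose_length)
print(Ro.from_rotvec(o["orientation"]).as_matrix())
for n in("top","side"):
    d=grab(n,n+"0.png",s=1.25)
    print(n,-d["R"].T@d["t"],d["fx"])
    for q in("disc_1","cabinet","drawer","drawer_mid","drawer_front","loupe","tape_roll","oil_dropper"):
        print(q,[(round(x["score"],2),world(d,x["xyz"]).round(3)) for x in look_for(q,n)[:6]])
E
```

```text
{'clock': 0.0, 'tcp_pos': array([0.2938, 0.607 , 0.2443]), 'orientation': array([-0.702 , -3.0619,  0.0028]), 'contact_force': array([ 0.2289, -0.0323,  0.6667]), 'grip_width': 0.08548237953127423} 0.014
[[-0.9001  0.4357 -0.0007]
 [ 0.4357  0.9001 -0.0017]
 [-0.0001 -0.0018 -1.    ]]
top [0.3306 0.0208 1.1135] 373.06239491043465
disc_1 [(0.93, array([0.39 , 0.014, 0.016])), (0.71, array([ 0.668, -0.256,  0.012])), (0.71, array([0.558, 0.238, 0.01 ])), (0.7, array([ 0.608, -0.035,  0.041])), (0.7, array([ 0.577, -0.073,  0.029])), (0.62, array([ 0.655, -0.035,  0.03 ]))]
cabinet [(0.79, array([0.687, 0.022, 0.059]))]
drawer [(0.8, array([0.576, 0.015, 0.017]))]
drawer_mid [(0.59, array([0.576, 0.014, 0.015]))]
drawer_front [(0.56, array([0.574, 0.014, 0.011]))]
loupe [(0.61, array([0.348, 0.301, 0.032]))]
tape_roll [(0.55, array([ 0.426, -0.326,  0.044]))]
oil_dropper [(0.6, array([0.584, 0.341, 0.061]))]
side [ 0.2553 -1.1567  0.7613] 459.54051690916197
disc_1 [(0.81, array([ 0.581, -0.088,  0.021])), (0.78, array([ 0.535, -0.263,  0.011])), (0.72, array([ 0.607, -0.046,  0.045])), (0.7, array([0.391, 0.003, 0.015])), (0.55, array([0.557, 0.221, 0.011])), (0.49, array([ 0.658, -0.055,  0.03 ]))]
cabinet [(0.91, array([0.663, 0.014, 0.03 ]))]
drawer [(0.92, array([ 0.579, -0.025,  0.015]))]
drawer_mid [(0.57, array([ 0.582, -0.025,  0.01 ]))]
drawer_front []
loupe [(0.52, array([0.352, 0.287, 0.022]))]
tape_roll [(0.59, array([ 0.425, -0.344,  0.033]))]
oil_dropper [(0.74, array([0.589, 0.343, 0.045])), (0.58, array([ 0.656, -0.053,  0.029]))]
```

View pics/top0.png

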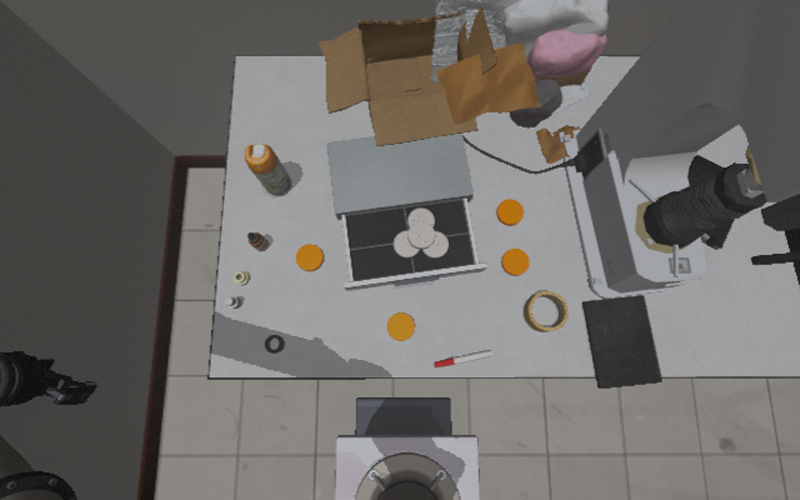

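View pics/side0.png

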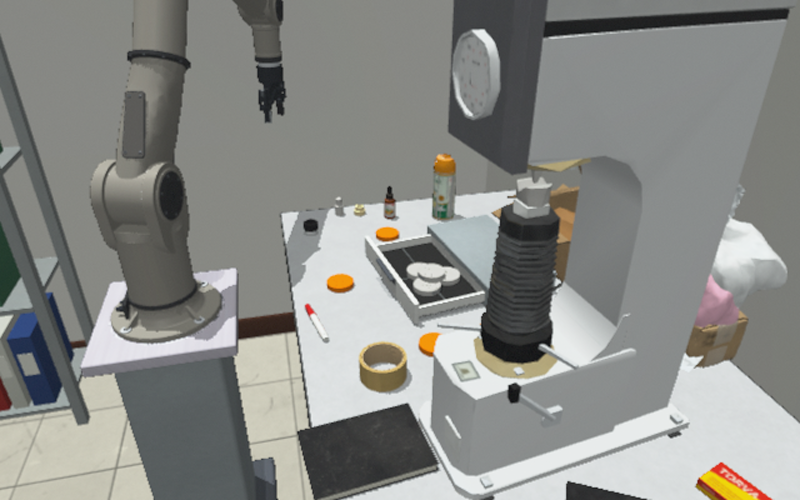

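The top view shows the cabinet, with the open drawer below it. The four grey steel discs are heaped in the drawer at about (421,218), (408,243), (434,244) and (421,235) on top. The orange look-alikes at (510,212), (515,262), (310,257) and (401,326) lie outside it. I'll take an enlarged crop to confirm and measure.

```bash
python3 - <<'E'
from h import *
d=grab("top","crop1.png",(260,100,400,240),4.2)
for q in("cabinet","drawer"):
    for x in outline_of(q,"top")[:1]:
        m=x["region"].astype(np.uint8); c=max(cv2.findContours(m,0,1)[0],key=cv2.contourArea)
        print(q,x["score"],cv2.boxPoints(cv2.minAreaRect(c)).round(1).tolist(), cv2.approxPolyDP(c,3,True)[:,0].tolist())
for x in outline_of("disc_1","top"):
    m=x["region"]; ys,xs=np.nonzero(m)
    print(round(x["score"],2),xs.mean().round(1),ys.mean().round(1),m.sum(), ray(d,xs.mean(),ys.mean(),.028).round(4))
E
```

```text
cabinet 0.68 [[261.20001220703125, 113.30000305175781], [374.6000061035156, 99.69999694824219], [388.8999938964844, 219.1999969482422], [275.5, 232.8000030517578]] [[368, 108], [302, 117], [298, 110], [262, 115], [269, 171], [278, 196], [277, 231], [339, 225], [388, 213], [381, 208], [374, 167], [378, 152]]
drawer 0.74 [[267.5, 171.39999389648438], [380.70001220703125, 156.3000030517578], [389.1000061035156, 219.0], [275.79998779296875, 234.10000610351562]] [[374, 160], [275, 171], [279, 212], [276, 230], [329, 227], [385, 216], [388, 211], [381, 206]]
0.85 412.2 209.2 389 [ 0.5431 -0.2583  0.028 ]
0.84 349.8 197.0 276 [ 0.5805 -0.0737  0.028 ]
0.72 336.6 173.4 219 [ 0.6537 -0.0352  0.028 ]
0.64 247.5 206.0 371 [0.5534 0.2306 0.028 ]
0.61 320.0 261.8 335 [0.3892 0.0157 0.028 ]
0.59 323.9 196.3 268 [0.5827 0.0037 0.028 ]
0.58 408.1 169.6 377 [ 0.6658 -0.2525  0.028 ]
```

View pics/crop1.png

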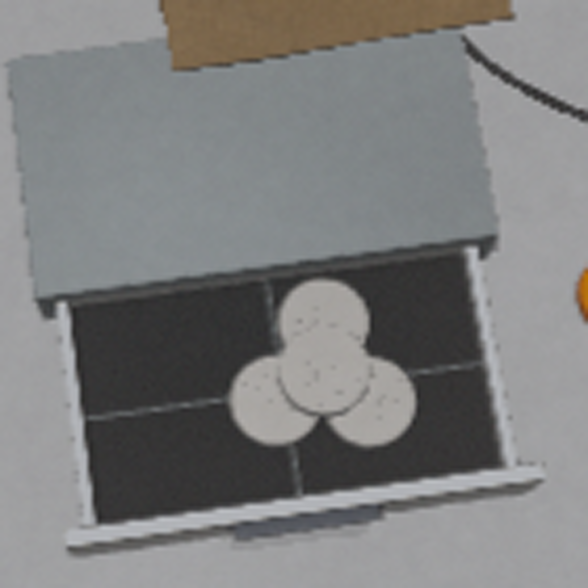

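The crop confirms four plain grey discs in the drawer: back (323,325), left (276,400), right (370,400) and top (324,371). The quarter lines cross near (284,391). Next I'll work out the geometry in the drawer frame.

```bash
python3 - <<'E'
from h import *
np.set_printoptions(precision=4,suppress=True)
d=grab("top")
uv=lambda x,y:((x+.5)/4.2-.5+260,(y+.5)/4.2-.5+100)
P=lambda x,y,z:ray(d,*uv(x,y),z)
h0,h1=P(90,417,.014),P(485,364,.014); v0,v1=P(268,285,.014),P(300,497,.014)
print("h yaw",np.degrees(np.arctan2(*(h0-h1)[[1,0]]))-90,"v yaw",np.degrees(np.arctan2(*(v0-v1)[[1,0]])))
t=np.linalg.solve(np.c_[(h1-h0)[:2],-(v1-v0)[:2]],(v0-h0)[:2]); mid=h0+t[0]*(h1-h0); print("mid",mid)
# front panel top outer corners, inner
for n,p in dict(FL=(68,540),FR=(543,474)).items(): print(n,P(*p,.058))
for n,p in dict(cabFL=(42,300),cabFR=(492,238)).items(): print(n,P(*p,.058))
yaw=np.arctan2(*(h0-h1)[[1,0]])-np.pi/2
R=np.array([[np.cos(yaw),-np.sin(yaw)],[np.sin(yaw),np.cos(yaw)]])
g=cv2.resize(cv2.cvtColor(d["pixels"][100:240,260:400],7),None,fx=4.2,fy=4.2,interpolation=cv2.INTER_CUBIC)
c=cv2.HoughCircles(g,cv2.HOUGH_GRADIENT,1,25,param1=80,param2=18,minRadius=40,maxRadius=52)
print(c[0][:8] if c is not None else None)
for n,p,z in(("B",(323,325),.028),("L",(276,400),.028),("R",(370,400),.028),("T",(324,371),.042)):
    w=P(*p,z); print(n,w[:2],"drawer",(w-mid)[:2]@R)
E
```

```text
h yaw 7.795518978857004 v yaw 7.998529830283223
mid [ 0.5971 -0.0068  0.014 ]
FL [0.4826 0.1415 0.058 ]
FR [ 0.5277 -0.1829  0.058 ]
cabFL [0.6523 0.1637 0.058 ]
cabFR [ 0.6978 -0.1538  0.058 ]
[[370.5 401.5  44.4]
 [274.5 399.5  44.9]
 [323.5 325.5  46.3]
 [324.5 370.5  48. ]]
B [ 0.6425 -0.0348] drawer [ 0.0412 -0.0339]
L [ 0.5871 -0.0007] drawer [-0.0091  0.0074]
R [ 0.5871 -0.0677] drawer [-0.0182 -0.0589]
T [ 0.6048 -0.0344] drawer [ 0.0039 -0.0284]
```

```bash
cat >> h.py <<'E'
MID=np.array([.5971,-.0068]); YAW=np.radians(7.9)
RD=np.array([[np.cos(YAW),-np.sin(YAW)],[np.sin(YAW),np.cos(YAW)]])
def w2d(p): return (np.asarray(p)[:2]-MID)@RD
def rows(targets, yaw=YAW, base=None):
    """targets: (a,b,ztip) in drawer frame (z world of fingertips); prints offset/turn fractions. yaw = angle of (tool y) - 90deg"""
    o=r.get_obs(); M=Ro.from_rotvec(o["orientation"]); p=o["tcp_pos"]
    G=Ro.from_matrix(np.c_[[-np.cos(yaw),-np.sin(yaw),0],[-np.sin(yaw),np.cos(yaw),0],[0,0,-1]])
    t=(M.inv()*G).as_rotvec()/1.5
    print("clock",round(o["clock"],2),"tip local",w2d(p).round(4),"ztip",round(p[2]-r.nose_length,4),"F",np.round(o["contact_force"],1),"w",round(o["grip_width"],4),"nose",r.nose_length)
    print("turn",t.round(4).tolist())
    for a,b,z in targets:
        x=np.r_[MID+RD@np.array([a,b]),z+r.nose_length]
        print((a,b,z),(M.inv().apply(x-p)/.5).round(4).tolist())
E
python3 -c "
from h import *
rows([(-.1,.15,.2),(0,-.095,.16)])"
```

```text
clock 1.15 tip local [-0.2157  0.6502] ztip 0.2313 F [ 0.1 -0.4  0.7] w 0.0854 nose 0.014
turn [-0.0, -0.0, -0.3925]
(-0.1, 0.15, 0.2) [-0.7479, -0.7034, 0.0626]
(0, -0.095, 0.16) [-1.1863, -0.9999, 0.1427]
```

{"api": "carry_out", "payload": {
  "offset": [
    [-0.75,-0.7,0.06],
    [-0.75,-0.7,0.06],
    [-0.75,-0.7,0.06],
    [-0.75,-0.7,0.06],
    [-0.75,-0.7,0.06],
    [-0.75,-0.7,0.06],
    [-0.75,-0.7,0.06],
    [-0.75,-0.7,0.06]
  ],
  "turn": [
    [0,0,-0.09],
    [0,0,-0.18],
    [0,0,-0.27],
    [0,0,-0.36],
    [0,0,-0.3925],
    [0,0,-0.3925],
    [0,0,-0.3925],
    [0,0,-0.3925]
  ],
  "hand": 1
}}

```text
clock: 1.95
tcp_pos: [0.4387, 0.2332, 0.2222]
orientation: [-0.216, 3.133, 0.001]
contact_force: [1.0, 0.8, 0.4]
grip_width: -0.0
```

```bash
python3 -c "
from h import *
rows([(0,-.095,.12)])"
```

```text
clock 1.95 tip local [-0.1239  0.2595] ztip 0.2082 F [1.  0.8 0.4] w -0.0 nose 0.014
turn [0.0003, 0.0006, -0.0]
(0, -0.095, 0.12) [-0.2477, -0.7091, 0.1763]
```

{"api": "carry_out", "payload": {
  "offset": [
    [-0.25,-0.7,0.1],
    [-0.25,-0.7,0.1],
    [-0.25,-0.7,0.1],
    [-0.25,-0.7,0.1],
    [-0.25,-0.7,0.15],
    [-0.25,-0.7,0.15],
    [-0.25,-0.7,0.15],
    [-0.25,-0.7,0.15]
  ],
  "turn": [
    [0,0,0],
    [0,0,0],
    [0,0,0],
    [0,0,0],
    [0,0,0],
    [0,0,0],
    [0,0,0],
    [0,0,0]
  ]
}}

```text
clock: 2.75
tcp_pos: [0.6108, -0.0989, 0.1461]
orientation: [0.211, -3.134, 0.003]
contact_force: [0.6, -0.1, 0.4]
grip_width: -0.0006
```

```bash
python3 -c "
from h import *
d=grab('side','s1.png',(260,140,460,290),4)
rows([(0,-.095,.06),(0,-.095,.032)])"
```

```text
clock 2.8 tip local [ 0.0009 -0.0974] ztip 0.1313 F [ 1.6 -3.2  0.6] w -0.0 nose 0.014
turn [-0.003, -0.0003, -0.005]
(0, -0.095, 0.06) [0.0018, 0.0054, 0.1425]
(0, -0.095, 0.032) [0.0018, 0.0057, 0.1985]
```

View pics/s1.png

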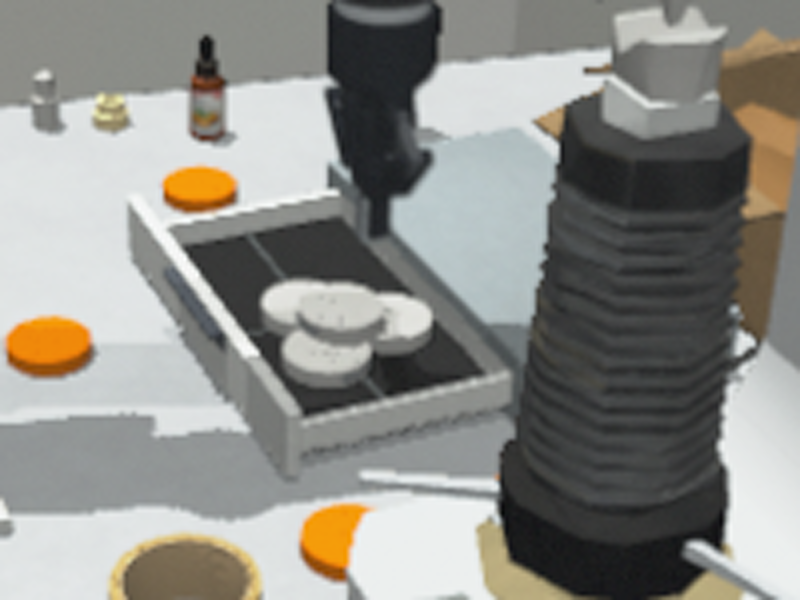

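The side crop shows the closed fingertips at about (378,235), above the drawer's right half. The heap is unchanged and nothing stands in the way. I'll check the fingertip position by projection.

```bash
python3 -c "
from h import *
d=grab('side'); p=r.get_obs()['tcp_pos']
for k in(0,.014,.027): print(k,(proj(d,p-[0,0,k])-[260,140])*4)
d=grab('top'); print(proj(d,p-[0,0,.014]))
rows([(0,-.095,.06),(0,-.095,.032)])"
```

```text
0 [374.06133815 222.29619682]
0.014 [373.27757826 239.92099905]
0.027 [372.55733073 256.11756684]
[362.40890385 177.78818786]
clock 2.9 tip local [ 0.0004 -0.0911] ztip 0.1322 F [-0.7  0.2  0. ] w -0.0002 nose 0.014
turn [-0.0006, -0.0007, -0.0028]
(0, -0.095, 0.06) [0.0007, -0.0077, 0.1445]
(0, -0.095, 0.032) [0.0006, -0.0076, 0.2005]
```

{"api": "carry_out", "payload": {
  "offset": [
    [0,-0.004,0.06],
    [0,-0.008,0.12],
    [0,-0.008,0.16],
    [0,-0.008,0.185],
    [0,-0.008,0.197],
    [0,-0.008,0.197]
  ],
  "turn": [
    [0,0,0],
    [0,0,0],
    [0,0,0],
    [0,0,0],
    [0,0,0],
    [0,0,0]
  ]
}}

```text
clock: 3.5
tcp_pos: [0.6106, -0.0974, 0.0484]
orientation: [0.218, -3.134, -0.001]
contact_force: [-0.9, 0.6, 0.9]
grip_width: -0.0002
```

```bash
python3 -c "
from h import *
rows([(0.004,-.07,.0325),(.014,.0,.0325),(.02,.04,.0325)])"
```

```text
clock 3.5 tip local [ 0.0009 -0.0916] ztip 0.0344 F [-0.9  0.6  0.9] w -0.0002 nose 0.014
turn [0.0003, -0.0002, 0.0006]
(0.004, -0.07, 0.0325) [-0.0063, 0.0433, 0.0038]
(0.014, 0.0, 0.0325) [-0.0264, 0.1832, 0.0039]
(0.02, 0.04, 0.0325) [-0.0385, 0.2632, 0.0039]
```

{"api": "carry_out", "payload": {
  "offset": [
    [-0.004,0.03,0.003],
    [-0.006,0.05,0.003],
    [-0.008,0.07,0.003],
    [-0.01,0.09,0.003],
    [-0.012,0.11,0.003],
    [-0.014,0.13,0.003],
    [-0.016,0.15,0.003],
    [-0.016,0.15,0.003]
  ],
  "turn": [
    [0,0,0],
    [0,0,0],
    [0,0,0],
    [0,0,0],
    [0,0,0],
    [0,0,0],
    [0,0,0],
    [0,0,0]
  ]
}}

```text
clock: 4.3
tcp_pos: [0.6081, -0.0203, 0.0468]
orientation: [0.221, -3.134, -0.002]
contact_force: [-0.1, -0.0, -0.1]
grip_width: -0.0001
```

```bash
python3 -c "
from h import *
rows([(.014,.0,.0325),(.02,.03,.0325)])
d=grab('side','s2.png',(280,165,400,245),5)"
```

```text
clock 4.3 tip local [ 0.009  -0.0149] ztip 0.0328 F [-0.1 -0.  -0.1] w -0.0001 nose 0.014
turn [0.0009, -0.0002, 0.0019]
(0.014, 0.0, 0.0325) [-0.01, 0.0297, 0.0006]
(0.02, 0.03, 0.0325) [-0.0222, 0.0897, 0.0007]
```

View pics/s2.png

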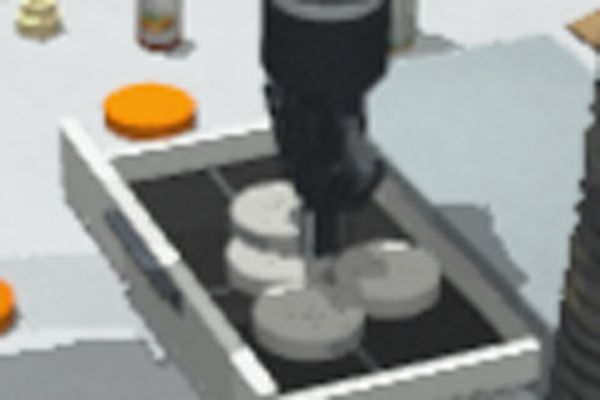

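The side crop shows the top disc at (280,212), pushed left and now resting mostly on the left disc. The other two, at (308,320) and (388,278), haven't moved. I'll keep pushing.

{"api": "carry_out", "payload": {
  "offset": [
    [0,0.02,0.001],
    [0,0.04,0.001],
    [0,0.06,0.001],
    [0,0.08,0.001],
    [0,0.1,0.001],
    [0,0.115,0.001],
    [0,0.115,0.001]
  ],
  "turn": [
    [0,0,0],
    [0,0,0],
    [0,0,0],
    [0,0,0],
    [0,0,0],
    [0,0,0],
    [0,0,0]
  ]
}}

```text
clock: 5.05
tcp_pos: [0.6001, 0.0361, 0.0464]
orientation: [0.22, -3.134, -0.001]
contact_force: [-0.2, 0.4, -0.3]
grip_width: -0.0
```

```bash
cat >> h.py <<'E'
def discs(d,zt=.028):
    out=[]
    for x in outline_of("disc_1","top"):
        m=x["region"].astype(np.uint8); c=max(cv2.findContours(m,0,1)[0],key=cv2.contourArea)
        (u,v),rad=cv2.minEnclosingCircle(c); p=w2d(ray(d,u,v,zt))
        if abs(p[0])<.1 and abs(p[1])<.16: print("disc",round(x["score"],2),p.round(4),"rad",round(rad,1),"area",m.sum())
E
python3 -c "
from h import *
d=grab('top','t2.png',(260,150,400,240),5.5); discs(d)
rows([(.009,.01,.15)])"
```

```text
disc 0.8 [ 0.0419 -0.0402] rad 9.8 area 194
disc 0.63 [-0.0199 -0.0572] rad 10.9 area 349
clock 5.15 tip local [0.0088 0.04  ] ztip 0.0325 F [-0.2 -0.2  0.5] w 0.0002 nose 0.014
turn [-0.0002, 0.0, 0.0002]
(0.009, 0.01, 0.15) [-0.0003, -0.06, -0.235]
```

View pics/t2.png

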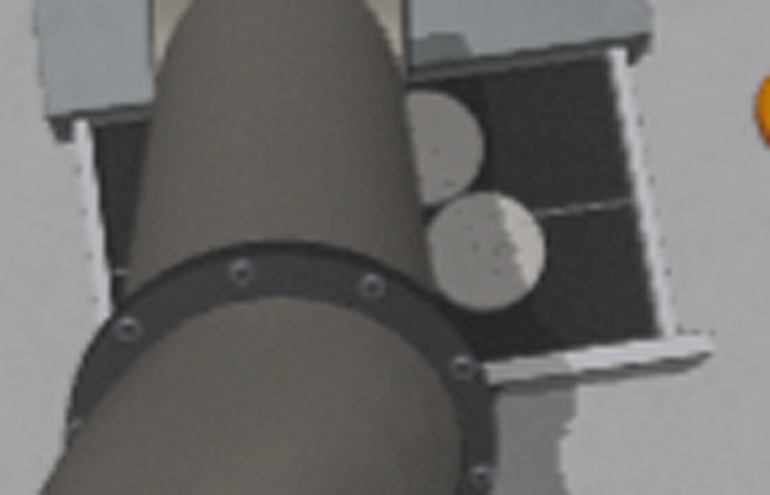

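The arm hides the left half of the drawer. The back disc at (430,148) and the right disc at (488,250) are visible and flat. I'll raise the hand and use the wrist camera.

{"api": "carry_out", "payload": {
  "offset": [
    [0,-0.01,-0.05],
    [0,-0.02,-0.15],
    [0.05,-0.03,-0.25],
    [0.1,-0.04,-0.35],
    [0.1,-0.04,-0.42],
    [0.1,-0.04,-0.42]
  ],
  "turn": [
    [0,0,0],
    [0,0,0],
    [0,0,0],
    [0,0,0],
    [0,0,0],
    [0,0,0]
  ]
}}

```text
clock: 5.75
tcp_pos: [0.5563, 0.0058, 0.2633]
orientation: [-0.211, 3.123, 0.001]
contact_force: [0.7, 0.3, 0.4]
grip_width: 0.0001
```

```bash
python3 -c "
from h import *
d=grab('wrist','w1.png',s=1.0)
rows([(0,0,.2)]); print('cam',-d['R'].T@d['t'], 'mid px',proj(d,np.r_[MID,.014]))
for x in look_for('disc_1','wrist'): p=world(d,x['xyz']); print(round(x['score'],2),p.round(4),w2d(p).round(4))
"
```

```text
clock 5.8 tip local [-0.0397  0.0187] ztip 0.2462 F [-0.5  0.6 -0.5] w 0.0001 nose 0.014
turn [0.0001, 0.005, -0.0013]
(0, 0, 0.2) [-0.0787, -0.0373, 0.0929]
cam [ 0.48192402 -0.00317563  0.39166882] mid px [302.23263518 189.6665478 ]
0.94 [ 0.5811 -0.0676  0.0259] [-0.0242 -0.0581]
0.89 [ 0.5483 -0.2581  0.0148] [-0.0829 -0.2422]
0.83 [0.5962 0.0688 0.032 ] [0.0095 0.075 ]
0.74 [ 0.5865 -0.0059  0.03  ] [-0.0104  0.0023]
0.72 [ 0.6682 -0.252   0.0147] [ 0.0367 -0.2527]
0.7 [ 0.6419 -0.0371  0.0315] [ 0.0403 -0.0362]
0.7 [0.5542 0.2331 0.0167] [-0.0095  0.2435]
0.66 [0.4138 0.0156 0.0139] [-0.1785  0.0473]
```

View pics/w1.png

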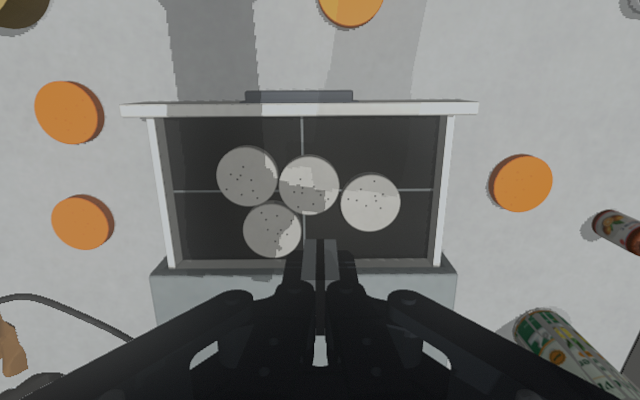

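The wrist view shows all four discs flat on the floor: T (370,202), L (308,184), R (247,176), B (272,231). The quarter lines cross at (302,190), which matches the projected (302.2,189.7). Next I'll push T towards the back.

```bash
cat >> h.py <<'E'
def px(d,*uvs):
    for u,v in uvs: print((u,v),w2d(ray(d,u,v,.028)).round(4))
E
python3 -c "
from h import *
d=grab('wrist'); px(d,(370,202),(308.5,184.5),(247,176),(272,231))
rows([(-.048,.078,.09),(-.048,.078,.019)])"
```

```text
(370, 202) [0.0039 0.0744]
(308.5, 184.5) [-0.0155  0.0089]
(247, 176) [-0.0248 -0.0552]
(272, 231) [ 0.0373 -0.0316]
clock 5.9 tip local [-0.0414  0.0195] ztip 0.2423 F [ 0.3 -0.2 -0.8] w 0.0003 nose 0.014
turn [0.0, 0.0001, -0.0005]
(-0.048, 0.078, 0.09) [0.0133, 0.1169, 0.3046]
(-0.048, 0.078, 0.019) [0.0133, 0.1169, 0.4466]
```

{"api": "carry_out", "payload": {
  "offset": [
    [0.015,0.1,0.1],
    [0.015,0.117,0.2],
    [0.015,0.117,0.3],
    [0.015,0.117,0.36],
    [0.015,0.117,0.4],
    [0.015,0.117,0.43],
    [0.015,0.117,0.445],
    [0.015,0.117,0.445]
  ],
  "turn": [
    [0,0,0],
    [0,0,0],
    [0,0,0],
    [0,0,0],
    [0,0,0],
    [0,0,0],
    [0,0,0],
    [0,0,0]
  ]
}}

```text
clock: 6.7
tcp_pos: [0.5366, 0.0638, 0.032]
orientation: [0.216, -3.13, 0.001]
contact_force: [0.4, 0.0, -0.4]
grip_width: 0.0002
```

```bash
python3 -c "
from h import *
rows([(0,.078,.019)])"
```

```text
clock 6.7 tip local [-0.0502  0.0783] ztip 0.018 F [ 0.4  0.  -0.4] w 0.0002 nose 0.014
turn [-0.0003, -0.0026, -0.0001]
(0, 0.078, 0.019) [-0.1004, -0.0005, -0.0024]
```

Pushing T back (+a) by 50 mm, then lifting and backing off.

{"api": "carry_out", "payload": {
  "offset": [
    [-0.02,0,-0.001],
    [-0.04,0,-0.002],
    [-0.06,0,-0.002],
    [-0.08,0,-0.002],
    [-0.1,0,-0.002],
    [-0.1,0,-0.002],
    [-0.08,0,-0.04],
    [-0.08,-0.02,-0.12]
  ],
  "turn": [
    [0,0,0],
    [0,0,0],
    [0,0,0],
    [0,0,0],
    [0,0,0],
    [0,0,0],
    [0,0,0],
    [0,0,0]
  ]
}}

```text
clock: 7.5
tcp_pos: [0.5754, 0.0609, 0.0915]
orientation: [0.22, -3.126, 0.0]
contact_force: [-0.3, 0.4, 0.0]
grip_width: -0.0002
```

```bash
python3 -c "
from h import *
d=grab('wrist'); m=d['pixels']
for x in look_for('disc_1','wrist'): p=world(d,x['xyz']); print(round(x['score'],2),w2d(p).round(4),proj(d,p).round())
rows([(.045,.021,.06),(.045,.021,.019)])"
```

```text
0.88 [-0.007   0.2388] [594. 224.]
0.7 [ 0.0329 -0.0353] [145. 289.]
0.69 [0.0418 0.078 ] [330. 303.]
0.65 [-0.022  -0.0557] [ 97. 204.]
0.6 [-0.0101  0.0038] [204. 223.]
clock 7.6 tip local [-0.0058  0.0667] ztip 0.0844 F [ 1.1 -0.4 -0.4] w -0.0002 nose 0.014
turn [-0.0003, 0.0051, -0.0014]
(0.045, 0.021, 0.06) [-0.1014, -0.0913, 0.0496]
(0.045, 0.021, 0.019) [-0.1008, -0.0912, 0.1316]
```

{"api": "carry_out", "payload": {
  "offset": [
    [-0.05,-0.05,0.0],
    [-0.105,-0.092,0.02],
    [-0.105,-0.092,0.05],
    [-0.105,-0.092,0.08],
    [-0.105,-0.092,0.1],
    [-0.105,-0.092,0.1],
    [-0.105,-0.092,0.1]
  ],
  "turn": [
    [0,0,0],
    [0,0,0],
    [0,0,0],
    [0,0,0],
    [0,0,0],
    [0,0,0],
    [0,0,0]
  ]
}}

```text
clock: 8.3
tcp_pos: [0.6368, 0.0222, 0.0437]
orientation: [0.218, -3.133, -0.0]
contact_force: [-0.1, 0.5, 0.1]
grip_width: 0.0
```

```bash
python3 -c "
from h import *
rows([(.045,.021,.019),(.045,.061,.019)])"
```

```text
clock 8.3 tip local [0.0433 0.0233] ztip 0.0297 F [-0.1  0.5  0.1] w 0.0 nose 0.014
turn [0.0002, -0.0006, 0.0006]
(0.045, 0.021, 0.019) [-0.0034, -0.0046, 0.0214]
(0.045, 0.061, 0.019) [-0.0035, 0.0754, 0.0215]
```

{"api": "carry_out", "payload": {
  "offset": [
    [-0.003,-0.002,0.012],
    [-0.003,-0.002,0.021],
    [-0.003,0.015,0.021],
    [-0.003,0.035,0.021],
    [-0.003,0.055,0.021],
    [-0.003,0.072,0.021],
    [-0.003,0.072,0.021],
    [-0.003,0.05,0.021]
  ],
  "turn": [
    [0,0,0],
    [0,0,0],
    [0,0,0],
    [0,0,0],
    [0,0,0],
    [0,0,0],
    [0,0,0],
    [0,0,0]
  ]
}}

```text
clock: 9.1
tcp_pos: [0.6353, 0.049, 0.0335]
orientation: [-0.223, 3.134, 0.002]
contact_force: [0.5, -0.4, 0.4]
grip_width: 0.0004
```

```bash
python3 -c "
from h import *
rows([(.045,-.053,.019)])"
```

```text
clock 9.1 tip local [0.0455 0.05  ] ztip 0.0195 F [ 0.5 -0.4  0.4] w 0.0004 nose 0.014
turn [0.001, 0.0001, 0.0026]
(0.045, -0.053, 0.019) [0.0019, -0.2061, 0.0006]
```

Now pushing B to the right (−b).

{"api": "carry_out", "payload": {
  "offset": [
    [0,-0.04,0],
    [0,-0.07,0],
    [0,-0.095,0],
    [0,-0.12,0],
    [0,-0.145,0],
    [0,-0.17,0],
    [0,-0.195,0],
    [0,-0.2,0]
  ],
  "turn": [
    [0,0,0],
    [0,0,0],
    [0,0,0],
    [0,0,0],
    [0,0,0],
    [0,0,0],
    [0,0,0],
    [0,0,0]
  ]
}}

```text
clock: 9.9
tcp_pos: [0.6493, -0.0554, 0.0335]
orientation: [-0.213, 3.134, -0.002]
contact_force: [-0.3, -0.7, -0.0]
grip_width: 0.0001
```

{"api": "carry_out", "payload": {
  "offset": [
    [0,0.02,-0.01],
    [0,0.04,-0.05],
    [0,0.04,-0.12],
    [0.02,0.04,-0.22],
    [0.06,0.04,-0.32],
    [0.1,0.04,-0.42],
    [0.1,0.04,-0.42],
    [0.1,0.04,-0.42]
  ],
  "turn": [
    [0,0,0],
    [0,0,0],
    [0,0,0],
    [0,0,0],
    [0,0,0],
    [0,0,0],
    [0,0,0],
    [0,0,0]
  ]
}}

```text
clock: 10.7
tcp_pos: [0.5975, -0.0382, 0.246]
orientation: [-0.219, 3.129, 0.001]
contact_force: [0.6, 0.2, -0.2]
grip_width: 0.0002
```

```bash
python3 -c "
from h import *
d=grab('wrist','w2.png')
for x in look_for('disc_1','wrist'): p=world(d,x['xyz']); print(round(x['score'],2),w2d(p).round(4),proj(d,p).round())
rows([(.027,-.050,.05),(.027,-.050,.019)])"
```

```text
0.98 [-0.0841 -0.2416] [100.  78.]
0.91 [-0.0064  0.0041] [354. 161.]
0.88 [ 0.0371 -0.2534] [111. 197.]
0.86 [-0.0079  0.2397] [581. 157.]
0.84 [0.0436 0.1057] [451. 210.]
0.72 [-0.02   -0.0586] [290. 147.]
0.64 [ 0.0464 -0.0985] [253. 212.]
clock 10.8 tip local [-0.0049 -0.0311] ztip 0.2285 F [ 0.5 -0.1 -1.2] w -0.0003 nose 0.014
turn [0.0004, -0.0007, 0.0011]
(0.027, -0.05, 0.05) [-0.0642, -0.0381, 0.3569]
(0.027, -0.05, 0.019) [-0.0642, -0.0381, 0.4189]
```

View pics/w2.png

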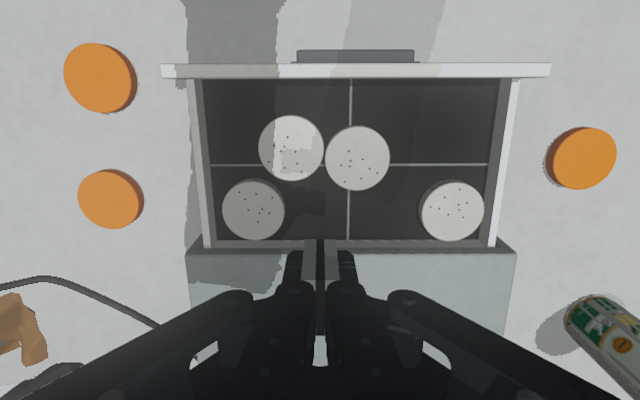

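The wrist view shows T (452,211) in the back-left quarter and B (253,210) in the back-right. R (290,147) and L (357,158) still straddle the lines. Next I'll push R forward (−a).

{"api": "carry_out", "payload": {
  "offset": [
    [-0.03,-0.02,0.1],
    [-0.064,-0.032,0.2],
    [-0.064,-0.032,0.28],
    [-0.064,-0.032,0.34],
    [-0.064,-0.032,0.38],
    [-0.064,-0.032,0.41],
    [-0.064,-0.032,0.417],
    [-0.064,-0.032,0.417]
  ],
  "turn": [
    [0,0,0],
    [0,0,0],
    [0,0,0],
    [0,0,0],
    [0,0,0],
    [0,0,0],
    [0,0,0],
    [0,0,0]
  ]
}}

```text
clock: 11.6
tcp_pos: [0.6304, -0.0509, 0.0341]
orientation: [0.217, -3.133, -0.0]
contact_force: [0.9, -0.2, 0.4]
grip_width: -0.0
```

```bash
python3 -c "
from h import *
rows([(-.006,-.047,.019)])"
```

```text
clock 11.6 tip local [ 0.027  -0.0482] ztip 0.0201 F [ 0.9 -0.2  0.4] w -0.0 nose 0.014
turn [0.0002, -0.001, 0.0002]
(-0.006, -0.047, 0.019) [0.0659, 0.0024, 0.0023]
```

{"api": "carry_out", "payload": {
  "offset": [
    [0.018,0,0.001],
    [0.034,0,0.002],
    [0.05,0,0.002],
    [0.066,0,0.002],
    [0.068,0,0.002],
    [0.068,0,0.002],
    [0.058,0,0.002],
    [0.058,0.005,0.002]
  ],
  "turn": [
    [0,0,0],
    [0,0,0],
    [0,0,0],
    [0,0,0],
    [0,0,0],
    [0,0,0],
    [0,0,0],
    [0,0,0]
  ]
}}

```text
clock: 12.4
tcp_pos: [0.603, -0.0526, 0.0341]
orientation: [-0.216, 3.133, -0.0]
contact_force: [-0.1, -0.3, -0.2]
grip_width: -0.0001
```

```bash
python3 -c "
from h import *
rows([(-.002,.0,.019)])"
```

```text
clock 12.4 tip local [-0.0005 -0.0462] ztip 0.0201 F [-0.1 -0.3 -0.2] w -0.0001 nose 0.014
turn [-0.0002, 0.0009, -0.0001]
(-0.002, 0.0, 0.019) [0.003, 0.0924, 0.0022]
```

{"api": "carry_out", "payload": {
  "offset": [
    [0.003,0.018,0.001],
    [0.003,0.036,0.002],
    [0.003,0.054,0.002],
    [0.003,0.072,0.002],
    [0.003,0.09,0.002],
    [0.003,0.09,0.002],
    [0.003,0.07,0.002],
    [0.003,0.06,-0.05]
  ],
  "turn": [
    [0,0,0],
    [0,0,0],
    [0,0,0],
    [0,0,0],
    [0,0,0],
    [0,0,0],
    [0,0,0],
    [0,0,0]
  ]
}}

```text
clock: 13.2
tcp_pos: [0.5938, -0.0248, 0.0565]
orientation: [0.215, -3.128, 0.001]
contact_force: [-0.2, -1.0, 0.2]
grip_width: -0.0001
```

{"api": "carry_out", "payload": {
  "offset": [
    [0,-0.02,-0.1],
    [0,-0.02,-0.2],
    [0,-0.02,-0.3],
    [0.01,-0.02,-0.38],
    [0.01,-0.02,-0.38]
  ],
  "turn": [
    [0,0,0],
    [0,0,0],
    [0,0,0],
    [0,0,0],
    [0,0,0]
  ]
}}

```text
clock: 13.7
tcp_pos: [0.5956, -0.0359, 0.2557]
orientation: [-0.212, 3.123, -0.001]
contact_force: [1.3, -0.6, 0.2]
grip_width: 0.0002
```

```bash
python3 -c "
from h import *
d=grab('wrist','w3.png')
for x in look_for('disc_1','wrist'): p=world(d,x['xyz']); print(round(x['score'],2),w2d(p).round(4),proj(d,p).round())
rows([(.040,.047,.05),(.040,.047,.019)])"
```

```text
0.94 [ 0.0371 -0.2534] [114. 195.]
0.84 [-0.0533 -0.0613] [285. 112.]
0.82 [-0.0831 -0.2442] [101.  81.]
0.77 [ 0.046  -0.0987] [253. 207.]
0.74 [-0.0052  0.2425] [575. 157.]
0.67 [0.0426 0.1063] [446. 204.]
clock 13.8 tip local [-0.0081 -0.0274] ztip 0.236 F [-0.9 -0.4 -0.6] w -0.0003 nose 0.014
turn [-0.0002, 0.0016, -0.0011]
(0.04, 0.047, 0.05) [-0.095, 0.1491, 0.3722]
(0.04, 0.047, 0.019) [-0.0948, 0.1491, 0.4342]
```

View pics/w3.png

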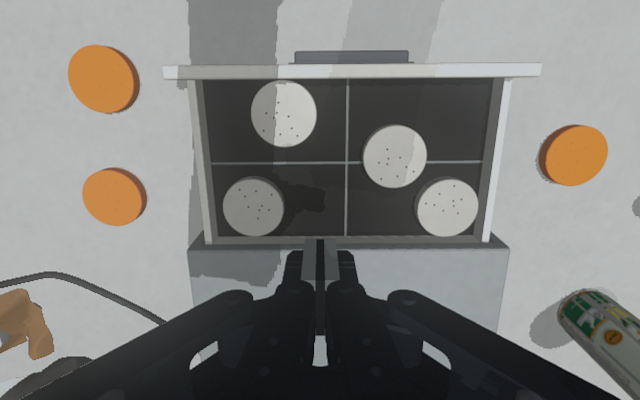

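R (284,113) is now in the front-right quarter. L (395,156) still straddles the front/back line, so I'll push it forward.

{"api": "carry_out", "payload": {
  "offset": [
    [-0.05,0.05,0.1],
    [-0.098,0.1,0.2],
    [-0.098,0.147,0.28],
    [-0.098,0.147,0.34],
    [-0.098,0.147,0.38],
    [-0.098,0.147,0.41],
    [-0.098,0.147,0.43],
    [-0.098,0.147,0.43]
  ],
  "turn": [
    [0,0,0],
    [0,0,0],
    [0,0,0],
    [0,0,0],
    [0,0,0],
    [0,0,0],
    [0,0,0],
    [0,0,0]
  ]
}}

```text
clock: 14.6
tcp_pos: [0.6302, 0.0449, 0.0326]
orientation: [0.215, -3.132, 0.001]
contact_force: [1.0, -0.2, 0.4]
grip_width: -0.0002
```

```bash
python3 -c "
from h import *
rows([(-.003,.047,.019)])"
```

```text
clock 14.6 tip local [0.0399 0.0466] ztip 0.0186 F [ 1.  -0.2  0.4] w -0.0002 nose 0.014
turn [-0.0003, -0.0015, -0.0007]
(-0.003, 0.047, 0.019) [0.0857, 0.0006, -0.0006]
```

{"api": "carry_out", "payload": {
  "offset": [
    [0.016,0,0],
    [0.032,0,0],
    [0.048,0,0],
    [0.064,0,0],
    [0.08,0,0],
    [0.085,0,0],
    [0.085,0,0],
    [0.065,0,-0.03]
  ],
  "turn": [
    [0,0,0],
    [0,0,0],
    [0,0,0],
    [0,0,0],
    [0,0,0],
    [0,0,0],
    [0,0,0],
    [0,0,0]
  ]
}}

```text
clock: 15.4
tcp_pos: [0.5961, 0.0411, 0.0472]
orientation: [0.216, -3.129, 0.001]
contact_force: [-0.1, 0.2, 0.6]
grip_width: -0.0001
```

{"api": "carry_out", "payload": {
  "offset": [
    [-0.01,0,-0.1],
    [0,-0.03,-0.2],
    [0.02,-0.06,-0.3],
    [0.04,-0.09,-0.38],
    [0.04,-0.09,-0.38],
    [0.04,-0.09,-0.38]
  ],
  "turn": [
    [0,0,0],
    [0,0,0],
    [0,0,0],
    [0,0,0],
    [0,0,0],
    [0,0,0]
  ]
}}

```text
clock: 16.0
tcp_pos: [0.5857, -0.0063, 0.2402]
orientation: [-0.215, 3.132, 0.001]
contact_force: [0.3, 0.5, -0.8]
grip_width: 0.0
```

```bash
python3 -c "
from h import *
d=grab('wrist','w4.png')
for x in look_for('disc_1','wrist'): p=world(d,x['xyz']); print(round(x['score'],2),w2d(p).round(4),proj(d,p).round())
rows([(-.155,0,.1),(-.155,0,.035)])"
```

```text
0.97 [ 0.0376 -0.2544] [ 76. 207.]
0.9 [0.0443 0.1044] [418. 218.]
0.77 [-0.0089  0.24  ] [554. 165.]
0.72 [-0.0875 -0.2422] [61. 84.]
0.69 [-0.0491  0.0415] [360. 126.]
0.64 [ 0.0455 -0.0951] [223. 220.]
0.57 [-0.0543 -0.0613] [251. 120.]
clock 16.1 tip local [-0.0123  0.0033] ztip 0.2237 F [-0.4  0.2 -0.2] w 0.0004 nose 0.014
turn [0.0003, -0.0014, 0.0006]
(-0.155, 0, 0.1) [0.285, -0.0064, 0.248]
(-0.155, 0, 0.035) [0.2847, -0.0065, 0.378]
```

View pics/w4.png

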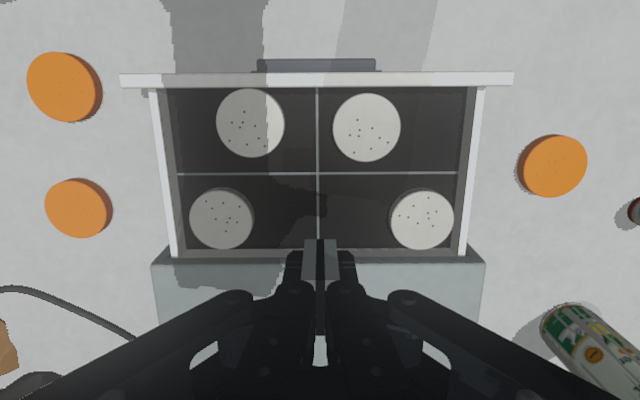

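Each quarter now holds one disc, flat and inside the lines: (250,123), (367,127), (221,218) and (422,220). The nearest pair is about 35 mm apart edge to edge. Now I'll move in front of the drawer.

{"api": "carry_out", "payload": {
  "offset": [
    [0.09,-0.006,0],
    [0.18,-0.006,0],
    [0.25,-0.006,0],
    [0.285,-0.006,0.06],
    [0.285,-0.006,0.14],
    [0.285,-0.006,0.2],
    [0.285,-0.006,0.24],
    [0.285,-0.006,0.24]
  ],
  "turn": [
    [0,0,0],
    [0,0,0],
    [0,0,0],
    [0,0,0],
    [0,0,0],
    [0,0,0],
    [0,0,0],
    [0,0,0]
  ]
}}

```text
clock: 16.9
tcp_pos: [0.4415, -0.0281, 0.1155]
orientation: [0.218, -3.126, 0.001]
contact_force: [-0.9, -0.6, -0.3]
grip_width: 0.0
```

```bash
python3 -c "
from h import *
rows([(-.155,0,.035),(-.125,0,.035),(.046,0,.035)])"
```

```text
clock 16.9 tip local [-0.1571  0.0003] ztip 0.1015 F [-0.9 -0.6 -0.3] w 0.0 nose 0.014
turn [0.0001, -0.0056, 0.0008]
(-0.155, 0, 0.035) [-0.0053, -0.0007, 0.1329]
(-0.125, 0, 0.035) [-0.0653, -0.0008, 0.1324]
(0.046, 0, 0.035) [-0.4073, -0.0012, 0.1296]
```

{"api": "carry_out", "payload": {
  "offset": [
    [-0.005,0,0.05],
    [-0.005,0,0.1],
    [-0.005,0,0.13],
    [-0.02,0,0.13],
    [-0.035,0,0.13],
    [-0.05,0,0.13],
    [-0.06,0,0.13],
    [-0.065,0,0.13]
  ],
  "turn": [
    [0,0,0],
    [0,0,0],
    [0,0,0],
    [0,0,0],
    [0,0,0],
    [0,0,0],
    [0,0,0],
    [0,0,0]
  ]
}}

```text
clock: 17.7
tcp_pos: [0.478, -0.0238, 0.0547]
orientation: [-0.217, 3.132, 0.0]
contact_force: [-0.6, -0.6, 0.3]
grip_width: -0.0002
```

```bash
python3 -c "
from h import *
rows([(.046,0,.035)])"
```

```text
clock 17.7 tip local [-0.1203 -0.0004] ztip 0.0407 F [-0.6 -0.6  0.3] w -0.0002 nose 0.014
turn [-0.0, 0.0012, 0.0002]
(0.046, 0, 0.035) [-0.3326, 0.0008, 0.012]
```

{"api": "carry_out", "payload": {
  "offset": [
    [-0.008,0,0.004],
    [-0.02,0,0.008],
    [-0.034,0,0.008],
    [-0.05,0,0.008],
    [-0.066,0,0.008],
    [-0.082,0,0.008],
    [-0.098,0,0.008],
    [-0.112,0,0.008]
  ],
  "turn": [
    [0,0,0],
    [0,0,0],
    [0,0,0],
    [0,0,0],
    [0,0,0],
    [0,0,0],
    [0,0,0],
    [0,0,0]
  ]
}}

```text
clock: 18.5
tcp_pos: [0.5271, -0.0168, 0.0484]
orientation: [0.215, -3.123, -0.001]
contact_force: [-10.7, -1.0, 4.1]
grip_width: 0.0001
```

```bash
python3 -c "
from h import *
rows([(.046,0,.037)])
d=grab('side')
for q in ('disc_1',):
  for x in look_for(q,'side'): p=world(d,x['xyz']); print(round(x['score'],2),w2d(p).round(4))"
```

```text
clock 18.5 tip local [-0.0707 -0.0002] ztip 0.0344 F [-10.7  -1.    4.1] w 0.0001 nose 0.014
turn [0.0007, -0.0071, -0.0002]
(0.046, 0, 0.037) [-0.2333, 0.0006, -0.0076]
0.62 [-0.0983 -0.2434]
0.55 [ 0.0028 -0.0724]
0.54 [ 0.0824 -0.108 ]
0.51 [0.0797 0.0937]
0.49 [-0.2007  0.037 ]
0.47 [0.0039 0.0366]
0.44 [-0.0296  0.2415]
```

The push takes about 11 N and the discs are moving with the drawer. Continuing.

{"api": "carry_out", "payload": {
  "offset": [
    [-0.014,0,0],
    [-0.03,0,0],
    [-0.046,0,0],
    [-0.062,0,0],
    [-0.078,0,0],
    [-0.094,0,0],
    [-0.11,0,0],
    [-0.124,0,0]
  ],
  "turn": [
    [0,0,0],
    [0,0,0],
    [0,0,0],
    [0,0,0],
    [0,0,0],
    [0,0,0],
    [0,0,0],
    [0,0,0]
  ]
}}

```text
clock: 19.4
tcp_pos: [0.5886, -0.008, 0.0483]
orientation: [0.215, -3.123, -0.001]
contact_force: [-11.1, 0.2, 4.1]
grip_width: -0.0001
```

```bash
python3 -c "
from h import *
rows([(.046,0,.037)])"
```

```text
clock 19.4 tip local [-0.0085 -0.0001] ztip 0.0343 F [-11.1   0.2   4.1] w -0.0001 nose 0.014
turn [0.0008, -0.0071, -0.0001]
(0.046, 0, 0.037) [-0.109, 0.0002, -0.0066]
```

{"api": "carry_out", "payload": {
  "offset": [
    [-0.014,0,0],
    [-0.028,0,0],
    [-0.042,0,0],
    [-0.056,0,0],
    [-0.07,0,0],
    [-0.08,0,0],
    [-0.088,0,0],
    [-0.094,0,0]
  ],
  "turn": [
    [0,0,0],
    [0,0,0],
    [0,0,0],
    [0,0,0],
    [0,0,0],
    [0,0,0],
    [0,0,0],
    [0,0,0]
  ]
}}

```text
clock: 20.2
tcp_pos: [0.6355, -0.0014, 0.0483]
orientation: [0.216, -3.124, -0.001]
contact_force: [-10.4, -0.1, 3.9]
grip_width: 0.0001
```

```bash
python3 -c "
from h import *
rows([(.046,0,.037)])"
```

```text
clock 20.2 tip local [0.0388 0.0001] ztip 0.0343 F [-10.4  -0.1   3.9] w 0.0001 nose 0.014
turn [0.0009, -0.0066, -0.0]
(0.046, 0, 0.037) [-0.0143, -0.0002, -0.0056]
```

Now a slow creep until the force rises at the stop.

{"api": "carry_out", "payload": {
  "offset": [
    [-0.004,0,0],
    [-0.008,0,0],
    [-0.012,0,0],
    [-0.015,0,0],
    [-0.018,0,0],
    [-0.02,0,0]
  ],
  "turn": [
    [0,0,0],
    [0,0,0],
    [0,0,0],
    [0,0,0],
    [0,0,0],
    [0,0,0]
  ]
}}

```text
clock: 20.8
tcp_pos: [0.645, 0.0, 0.0482]
orientation: [0.216, -3.123, -0.001]
contact_force: [-12.1, -1.0, 4.8]
grip_width: -0.0
```

```bash
python3 -c "
from h import *
rows([(.046,0,.037)])"
```

```text
clock 20.8 tip local [0.0484 0.0002] ztip 0.0342 F [-12.1  -1.    4.8] w -0.0 nose 0.014
turn [0.001, -0.0071, 0.0]
(0.046, 0, 0.037) [0.0048, -0.0003, -0.0055]
```

{"api": "carry_out", "payload": {
  "offset": [
    [-0.002,0,0],
    [-0.004,0,0],
    [-0.006,0,0],
    [-0.008,0,0],
    [-0.008,0,0]
  ],
  "turn": [
    [0,0,0],
    [0,0,0],
    [0,0,0],
    [0,0,0],
    [0,0,0]
  ]
}}

```text
clock: 21.3
tcp_pos: [0.6451, -0.0004, 0.0472]
orientation: [0.214, -3.116, -0.001]
contact_force: [-19.6, -2.0, 8.1]
grip_width: 0.0003
```

The tool has stopped moving and the force has risen to 20 N, so the drawer is on its stop. I'll back off and lift clear.

{"api": "carry_out", "payload": {
  "offset": [
    [0.01,0,0],
    [0.03,0,0],
    [0.07,0,0],
    [0.12,0,0],
    [0.18,0,-0.05],
    [0.22,0,-0.15],
    [0.24,0,-0.25],
    [0.24,0,-0.35]
  ],
  "turn": [
    [0,0,0],
    [0,0,0],
    [0,0,0],
    [0,0,0],
    [0,0,0],
    [0,0,0],
    [0,0,0],
    [0,0,0]
  ]
}}

```text
clock: 22.1
tcp_pos: [0.5332, -0.0164, 0.2218]
orientation: [0.215, -3.133, -0.0]
contact_force: [1.5, 0.3, 0.6]
grip_width: -0.0002
```

{"api": "carry_out", "payload": {
  "offset": [
    [0,0.1,-0.05],
    [0,0.2,-0.05],
    [0,0.3,-0.05],
    [0,0.4,-0.05],
    [0,0.5,-0.05],
    [0,0.5,-0.05],
    [0,0.5,-0.05]
  ],
  "turn": [
    [0,0,0],
    [0,0,0],
    [0,0,0],
    [0,0,0],
    [0,0,0],
    [0,0,0],
    [0,0,0]
  ]
}}

```text
clock: 22.8
tcp_pos: [0.5002, 0.2336, 0.2453]
orientation: [-0.223, 3.133, 0.001]
contact_force: [1.9, -1.0, 0.1]
grip_width: -0.0003
```

```bash
python3 -c "
from h import *
d=grab('top','t9.png',(200,60,440,240),3.2)
for q in('loupe','tape_roll','oil_dropper'): print(q,[(round(x['score'],2),world(d,x['xyz']).round(3)) for x in look_for(q,'top')[:1]])
rows([])"
```

```text
loupe []
tape_roll [(0.76, array([ 0.426, -0.328,  0.045]))]
oil_dropper []
clock 23.0 tip local [-0.0623  0.2473] ztip 0.2313 F [-0.1 -0.6 -0. ] w 0.0001 nose 0.014
turn [-0.0004, 0.0002, -0.0021]
```

View pics/t9.png

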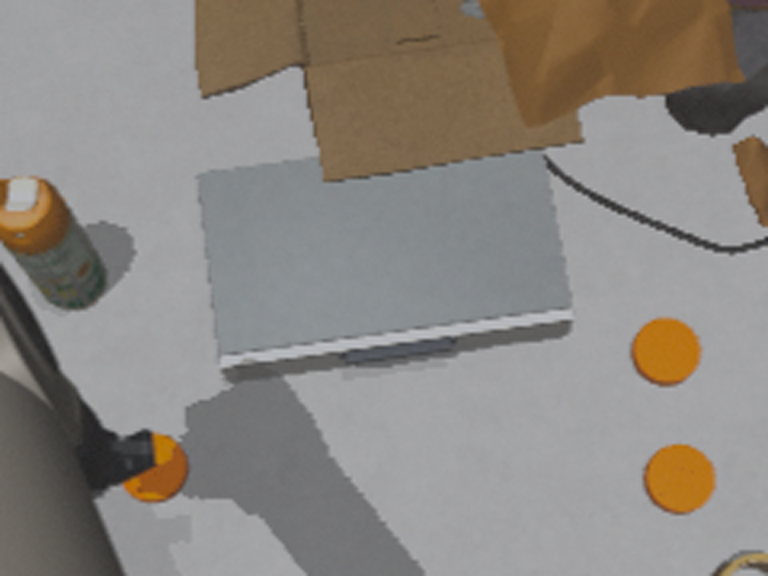

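The top crop shows the drawer front flush against the cabinet, along the line from (222,362) to (570,318). I'll do a quick check on the loupe and dropper from the side camera, then hand in.

```bash
python3 -c "
from h import *
d=grab('side')
for q in('loupe','tape_roll','oil_dropper'): print(q,[(round(x['score'],2),world(d,x['xyz']).round(3)) for x in look_for(q,'side')[:1]])
print(np.abs(r.get_obs()['qvel']).max()); print(r.hand_in())"
```

```text
loupe []
tape_roll [(0.81, array([ 0.425, -0.347,  0.032]))]
oil_dropper [(0.63, array([0.59 , 0.338, 0.042]))]
0.0062445596098775705
the job is handed in; nothing more can be done
None
```

The drawer is fully shut, with one steel disc lying flat in each quarter. I handed the job in at about 23 s on the robot clock.

**What I did:** I slid the top disc off the heap to the left with the closed fingers. Then I pushed each disc along the floor into its own quarter, lifting none of them. The drawer was pushed shut slowly, at about 11 N, until it stopped and the force rose to 20 N. I then moved the arm clear.

**Last checks:**
- **Discs:** the last wrist view before closing showed all four flat inside their quarters, with roughly 30 mm or more between any two. Partway through the push the side camera showed them moving with the drawer. They can't be seen now that it is shut.
- **Drawer:** the final top view shows the front flush against the cabinet. The travel was about 167 mm, which fits the starting opening.
- **Other objects:** the tape roll and dropper bottle are where they started, within measuring error. The loupe was not found in the last two pictures: the arm hid it from the top, and the side camera missed it. The arm never went low near it, but its position wasn't checked again at the end.

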